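# Load the steriliser trays

## Robot

A 7-joint arm with a two-finger parallel gripper is mounted at the origin on the work surface. World frame = base frame: x ahead of the robot, y to its left, z up, the work surface at z = 0. Lengths are in m, angles in rad, forces in N, time in s.
With the tool pointing down it reaches from about 0.4 to 0.85 m from the base axis. Payload 10.4 kg.
Tool frame: the origin (TCP) lies at the very end of the fingers, on their centre line; the grasp point (between the pads) lies 19 mm behind it (manip.grip_depth is the distance from the TCP to the grasp point, in m); z points along the fingers, x is the direction in which the jaws open and shut, and the axes are right-handed (so a half turn about z gives the same grasp; the last joint's range is limited). The gripper opens to 85 mm and grips with 20 to 120 N. Pads are 22 mm wide; open, the fingers measure 114 mm over their backs; the gripper's body (76 mm by 85 mm) begins 54 mm behind the grasp point. The pads swing forward as they close: fully open they stand 13 mm farther back than shut.
Start: joints at [-1.23, 0.332, -0.065, 1.46, 0.022, 1.35, -0.088], TCP at [0.222, 0.584, 0.231] pointing down, gripper open.
Joint ranges: [-2.6, 2.6], [-0.5, 2.12], [-1.47, 1.34], [0.16, 2.42], [-1.27, 4.41], [0.06, 2.06], [-2.6, 2.6]. Speed limits (rad/s): [2.22, 2.22, 2.79, 2.79, 3.14, 3.14, 3.14].

## Interface

Orientations are given as a unit quaternion [x, y, z, w].
In Python, from workcell import manip, cams gives the robot as it stands. The module is installed in compiled form; this text tells all that it offers.
- The arm moves only by the tool move_arm, never from a script. Its arguments are lists of equal length, an entry for each row: "claw": the opening, from 0 (shut) to 1 (fully open); "dp": the shift along the tool's x, y, z as a fraction of full scale, a list of three; "turn": the turn, a rotation vector about the tool's x, y, z as a fraction of full scale, a list of three. A call has 1 to 8 rows; each row shifts and turns the commanded pose from where the row before left it, along the tool's axes as they then stand; what a row does not reach is not made up. Full scale, the value 1, is 200 mm for a shift and 45 degrees for a turn. A row lasts 1/12 s, in which the tool goes at most 41.7 mm and 7.16 degrees, less where a joint would pass 70% of its speed; a pose out of reach is approached as far as the arm can. A call with a number of a shift or a turn outside -1 to 1 is refused whole. A call with a gripper value outside its range is refused whole. The fingers move at their own pace and stop on an object; "grip_force" is the grip in N (left out, the last holds). Time passes only in rows, so rows that do not move let the fingers close. It gives the time, the measured TCP pose, the force and the opening at its end, in the units of the state.
- manip.get_obs(): the state, without advancing time (a new reading comes with each control period).
- cams.camera(name): name is "side" or "top"; returns the picture (420x560x3 uint8, red, green, blue); there is no depth.
- cams.camera_info(name): a dict with "fx", "fy", "cx", "cy" (pixels), "pose" (4x4, takes a point from camera to world coordinates). Camera axes: x right, y down, z forward; pixel columns grow to the right and rows downward; lengths in m; the calibration is good to about 2 mm. A picture is of the moment at which its call begins. camera_info takes no time and is no camera call.
- manip.hand_in(): hands the job in, once; it reports no verdict.
The state is a dict: "clock": time; "joint_pos": joint angles; "joint_velocities": joint speeds; "tau": joint torques, N m; "position": TCP position; "ee_rot": TCP orientation; "ft_force": force on the tool from outside, world axes, zero at the start; "torque": the same for the moment, N m; "grip_width": opening from 0.0 (shut) to 1.0 (fully open).
Only numpy, scipy, OpenCV 4.12 (cv2) and the standard library are available. Lean on these libraries where they do the work, as an engineer would, in place of code of your own. Each camera call takes 0.05 s, during which the arm holds its last target.

## Task

Load the four lidded steel containers for the steriliser: stand each one upright and flat on the floor of the tray of its own shape and size (round or square, wide or narrow), with the square ones lined up with the sides of their trays. Any order will do; leave the amber jar and the open steel beaker where they are.

Things in the scene. Friction and masses are not known exactly. Their poses are not given: they have to be found in the camera images.
- round_wide_center (a point): The wide round container: cylinder, 64 mm diameter, 56 mm tall, about 0.24 kg. Closed, steel, flush lid with small dark vent holes (in a ring on the round ones, in a square on the square ones) and a flat low button (3 mm, cannot be gripped). Loose, straight-sided, stands upright at the start. Point: its centre, half-way up; z is up.
- round_narrow_center (a point): The narrow round container: cylinder, 42 mm diameter, 64 mm tall, about 0.14 kg. Closed, steel, flush lid with small dark vent holes (in a ring on the round ones, in a square on the square ones) and a flat low button (3 mm, cannot be gripped). Loose, straight-sided, stands upright at the start. Point: its centre, half-way up; z is up.
- square_wide_center (a point): The wide square container: 58 x 58 mm, 56 mm tall, about 0.24 kg; x and y axes are square to its sides. Closed, steel, flush lid with small dark vent holes (in a ring on the round ones, in a square on the square ones) and a flat low button (3 mm, cannot be gripped). Loose, straight-sided, stands upright at the start. Point: its centre, half-way up; z is up.
- square_narrow_center (a point): The narrow square container: 40 x 40 mm, 64 mm tall, about 0.14 kg; x and y axes are square to its sides. Closed, steel, flush lid with small dark vent holes (in a ring on the round ones, in a square on the square ones) and a flat low button (3 mm, cannot be gripped). Loose, straight-sided, stands upright at the start. Point: its centre, half-way up; z is up.
- tray_round_wide: The wide round tray: 86 mm inside diameter. Perforated steel, fixed to the counter, floor 3 mm thick, rim 3 mm thick and 8 mm tall from the counter (5 mm above the tray's floor). Origin: centre of its underside, on the counter.
- tray_round_narrow: The narrow round tray: 62 mm inside diameter. Perforated steel, fixed to the counter, floor 3 mm thick, rim 3 mm thick and 8 mm tall from the counter (5 mm above the tray's floor). Origin: centre of its underside, on the counter.
- tray_square_wide: The wide square tray: 80 x 80 mm inside; x and y axes are square to its sides. Perforated steel, fixed to the counter, floor 3 mm thick, rim 3 mm thick and 8 mm tall from the counter (5 mm above the tray's floor). Origin: centre of its underside, on the counter.
- tray_square_narrow: The narrow square tray: 60 x 60 mm inside; x and y axes are square to its sides. Perforated steel, fixed to the counter, floor 3 mm thick, rim 3 mm thick and 8 mm tall from the counter (5 mm above the tray's floor). Origin: centre of its underside, on the counter.
- jar_center (a point): A bystander to leave alone, standing among the containers: amber glass screw-top jar with a black cap, 58 mm diameter, 75 mm tall, loose. Point: its centre, half-way up.
- beaker_center (a point): A bystander to leave alone, standing among the containers: open steel beaker without a lid, 64 mm across the rim, 70 mm tall, loose. Point: its centre, half-way up.

How it is judged:
At the end, for the whole second after the job is handed in: Each steel container stands in the tray of its own shape and size: centre within 13 mm of the tray's centre, flat on the tray's floor (height within 3 mm, tilt under 4 degrees), at rest and released; the square ones within 15 degrees of square to their trays (any quarter turn) (horizontal distance between round_wide_center and tray_round_wide below 0.013 m and height (world z) of round_wide_center between 0.028 and 0.034 m and angle between each of round_wide_center, round_narrow_center, square_wide_center, square_narrow_center's own z axis and vertical below 0.07 rad and linear speed of each of round_wide, round_narrow, square_wide, square_narrow below 0.02 m/s and horizontal distance between round_narrow_center and tray_round_narrow below 0.013 m and height (world z) of round_narrow_center between 0.032 and 0.038 m and horizontal distance between square_wide_center and tray_square_wide below 0.013 m and height (world z) of square_wide_center between 0.028 and 0.034 m and (angle between the x axis of square_wide_center and the x axis of tray_square_wide, either way round below 0.26 rad or angle between the x axis of square_wide_center and the y axis of tray_square_wide, either way round below 0.26 rad) and horizontal distance between square_narrow_center and tray_square_narrow below 0.013 m and height (world z) of square_narrow_center between 0.032 and 0.038 m and (angle between the x axis of square_narrow_center and the x axis of tray_square_narrow, either way round below 0.26 rad or angle between the x axis of square_narrow_center and the y axis of tray_square_narrow, either way round below 0.26 rad)); the robot touches nothing.
It fails at once if the amber jar is pushed, lifted or knocked over (its centre moves more than 30 mm) (distance of jar_center from where it was at the start of the episode above 0.03 m).
It fails at once if the open beaker is pushed, lifted or knocked over (its centre moves more than 30 mm) (distance of beaker_center from where it was at the start of the episode above 0.03 m).
It also fails if it takes over 112 s, if anything falls off the work surface, if the arm or the gripper's body presses on something with over 40 N, if the wrist force passes 120 N, or if a joint passes its speed limit or range.

## Working session

There is one attempt and no reset: what is moved stays moved. The work goes in short steps, Python scripts to look and compute and a tool call to move; the robot and the scene stay as the last step left them, time stands still between calls to the robot, and variables do not carry over. Pictures are saved under pics/ and viewed, and the job is handed in when it is done.

Besides the shell and the picture viewer there is one more tool, called after "Emit:" by a JSON object that holds its "name" and its "arguments", one argument or row to a line. move_arm: Moves the arm, as the interface text tells. Shift numbers are shares of 200 mm and turn numbers shares of 45 degrees, none past 1 either way. Its arguments: {"type":"object","properties":{"claw":{"type":"array","items":{"type":"number"}},"dp":{"type":"array","items":{"type":"array","items":{"type":"number"}}},"turn":{"type":"array","items":{"type":"array","items":{"type":"number"}}},"grip_force":{"type":"number"}},"required":["claw","dp","turn"]}

```bash
mkdir -p pics; python3 - <<'E'
from workcell import manip, cams
import cv2
for n in("side","top"):
    cv2.imwrite(f"pics/{n}0.png",cams.camera(n)[:,:,::-1]); i=cams.camera_info(n); print(n,i)
o=manip.get_obs();print(o, manip.grip_depth)
E
```

```text
side {'fx': 422.3736952941691, 'fy': 422.3736952941691, 'cx': 273.3195688372044, 'cy': 210.07552295350695, 'pose': array([[ 0.95472034, -0.21717817,  0.20332907,  0.34036558],
       [-0.29724689, -0.7247899 ,  0.62154959, -0.61751473],
       [ 0.01238385, -0.65384497, -0.75652719,  0.77786167],
       [ 0.        ,  0.        ,  0.        ,  1.        ]])}
top {'fx': 452.5551381616764, 'fy': 452.5551381616764, 'cx': 282.5560273766595, 'cy': 204.47080678766952, 'pose': array([[ 0.02492047, -0.9918982 ,  0.12456697,  0.38178488],
       [-0.9995176 , -0.02703223, -0.01529117, -0.01325602],
       [ 0.01853461, -0.12412581, -0.99209337,  1.18761993],
       [ 0.        ,  0.        ,  0.        ,  1.        ]])}
{'clock': 0.1, 'joint_pos': array([-1.22958873,  0.33277134, -0.06472247,  1.46084756,  0.0215531 ,
        1.34990289, -0.08846017]), 'joint_velocities': array([ 0.00050425, -0.00042165, -0.0004247 , -0.00404551, -0.00089038,
        0.00222848, -0.00170778]), 'tau': array([ 1.09454711e-03, -6.26741338e+01,  4.86365310e-02, -3.92430961e+01,
        1.60571246e-02,  6.86324638e-03, -8.30106970e-07]), 'position': array([0.22225374, 0.58379028, 0.23062352]), 'ee_rot': array([ 8.23337553e-01,  5.67551664e-01, -5.08109171e-04,  3.52364345e-04]), 'ft_force': array([-0.73189717, -0.23631017,  0.97920945]), 'torque': array([-0.00514333, -0.00951381,  0.0074326 ]), 'grip_width': 1.0003954120825855} 0.0187
```

View pics/top0.png

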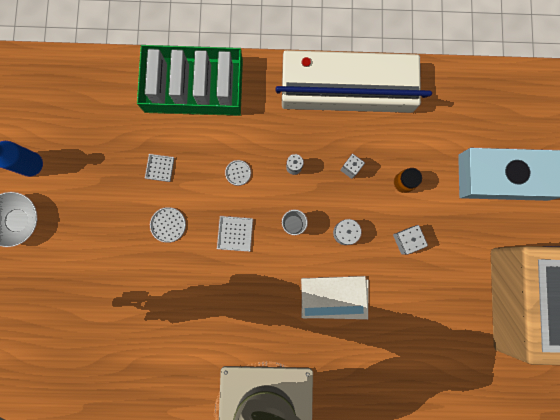

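View pics/side0.png

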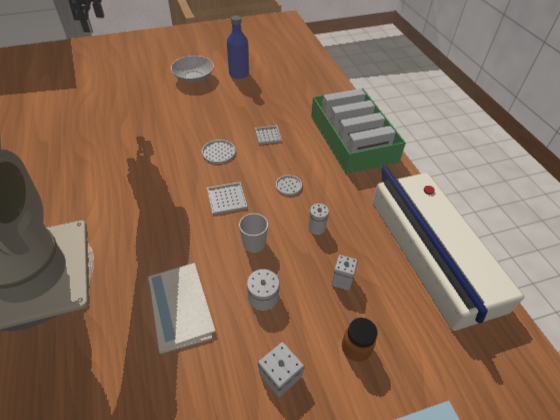

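The top view shows the trays on the left, with square narrow at (159,168), round narrow at (238,173), round wide at (168,225) and square wide at (235,234). The containers and bystanders are on the right: round narrow (295,163), square narrow (353,165), jar (408,180), beaker (294,222), round wide (348,232) and square wide (410,240). I'll enlarge these.

```bash
python3 - <<'E'
import cv2
t=cv2.imread("pics/top0.png"); s=cv2.imread("pics/side0.png")
def crop(im,n,x0,y0,w,h,k):
    c=cv2.resize(im[y0:y0+h,x0:x0+w],None,fx=k,fy=k,interpolation=cv2.INTER_CUBIC)
    for x in range((x0+9)//10*10,x0+w,10):
        cv2.line(c,(int((x-x0+.5)*k),0),(int((x-x0+.5)*k),6 if x%50 else 14),(0,0,255),1)
        if x%20==0: cv2.putText(c,str(x),(int((x-x0+.5)*k)-10,24),0,.35,(0,255,255),1)
    for y in range((y0+9)//10*10,y0+h,10):
        cv2.line(c,(0,int((y-y0+.5)*k)),(6,int((y-y0+.5)*k)),(0,0,255),1)
        if y%20==0: cv2.putText(c,str(y),(8,int((y-y0+.5)*k)+4),0,.35,(0,255,255),1)
    cv2.imwrite(n,c)
crop(t,"pics/tA.png",140,145,120,110,5)
crop(t,"pics/tB.png",275,145,160,115,5)
crop(s,"pics/sA.png",190,115,120,105,5)
crop(s,"pics/sB.png",230,195,160,200,3)
E
```

```text
(no output)
```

View pics/tA.png

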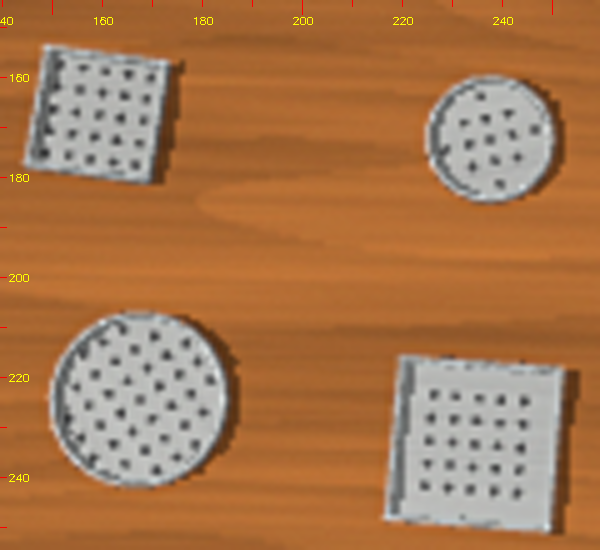

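View pics/tB.png

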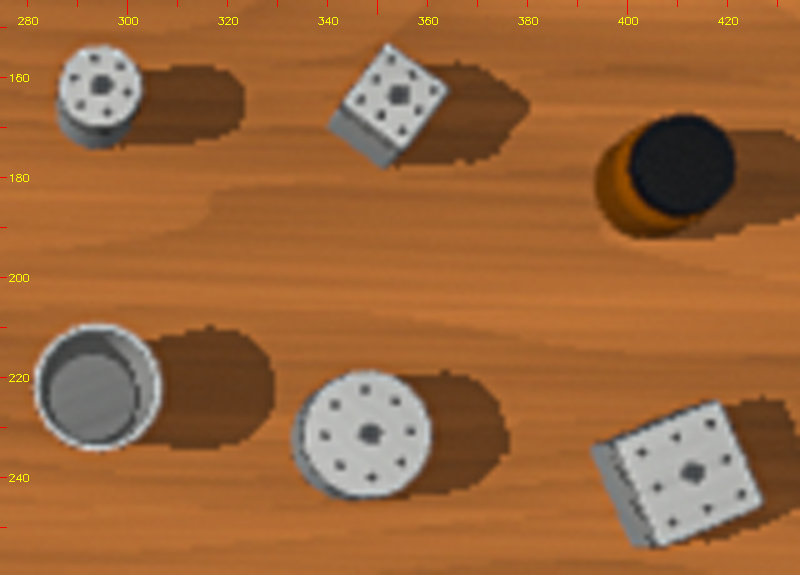

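View pics/sA.png

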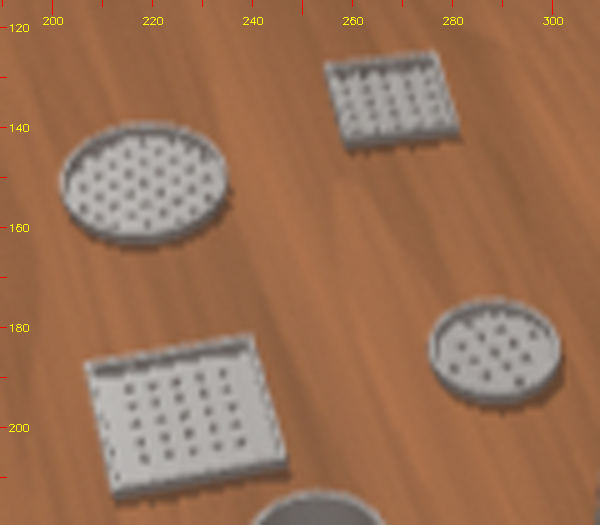

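View pics/sB.png

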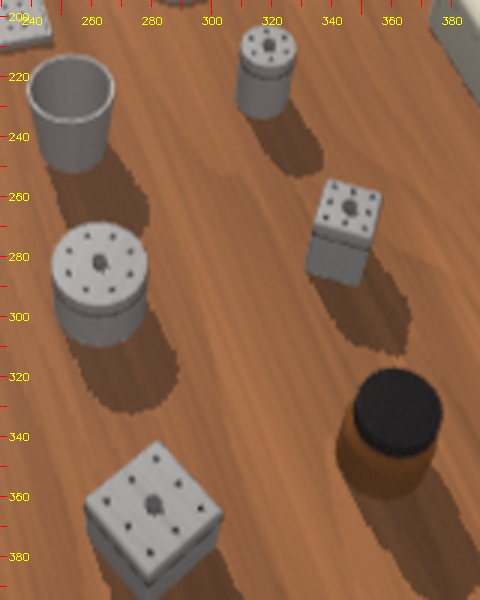

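```bash
cat > h.py <<'E'
import numpy as np
from workcell import manip,cams
I={n:cams.camera_info(n) for n in("side","top")}
def ray(n,p):
    i=I[n];P=i["pose"];d=P[:3,:3]@[(p[0]-i["cx"])/i["fx"],(p[1]-i["cy"])/i["fy"],1];return P[:3,3],d/np.linalg.norm(d)
def tri(a,b):
    A=0;B=0;R=[ray("top",a),ray("side",b)]
    for o,d in R:
        M=np.eye(3)-np.outer(d,d);A=A+M;B=B+M@o
    x=np.linalg.solve(A,B);return x,[np.linalg.norm((np.eye(3)-np.outer(d,d))@(x-o)) for o,d in R][0]*2
def at(n,p,z):
    o,d=ray(n,p);return o+d*(z-o[2])/d[2]
E
python3 - <<'E'
from h import *
np.set_printoptions(precision=4,suppress=True)
D=dict(RN=((294.7,161.5),(319.2,209.5),.067),SN=((354.3,163.5),(346.2,263.5),.067),RW=((348.7,231.1),(262.8,281.8),.059),SW=((413.1,238.9),(280.5,362.8),.059),
jar=((411.1,177.5),(362.2,331.2),.075),beak=((293.9,221.9),(253.2,224.2),.07),
tSN=((159.3,167.3),(267.8,134.4),.003),tRN=((237.5,172.5),(288.5,184.9),.003),tRW=((167.5,224.1),(218.5,150.7),.008),tSW=((234.1,233.3),(226.5,198.1),.003))
for k,(a,b,z) in D.items():
    x,e=tri(a,b);print(k,x,round(e,4),"top@z",at("top",a,z)[:2],"side@z",at("side",b,z)[:2])
def ang(pts,org,z):
    q=np.array([at("top",(org[0]+p[0]/5-.5,org[1]+p[1]/5-.5),z)[:2] for p in pts])
    print(q.mean(0));
    for i in range(4):
        d=q[(i+1)%4]-q[i];print(np.degrees(np.arctan2(d[1],d[0]))%90,np.linalg.norm(d))
ang([(388,43),(448,90),(395,154),(342,110)],(275,145),.064)
ang([(607,445),(718,402),(763,498),(655,547)],(275,145),.056)
ang([(43,45),(170,62),(153,183),(25,165)],(140,145),.008)
ang([(401,356),(565,367),(550,531),(386,519)],(140,145),.008)
E
```

```text
RN [ 0.6326 -0.0584  0.0633] 0.002 top@z [ 0.6327 -0.0585] side@z [ 0.63   -0.0613]
SN [ 0.6316 -0.2097  0.0645] 0.0019 top@z [ 0.632  -0.2096] side@z [ 0.6296 -0.2111]
RW [ 0.4599 -0.1978  0.0577] 0.0022 top@z [ 0.4609 -0.1978] side@z [ 0.4585 -0.1985]
SW [ 0.4443 -0.3601  0.0565] 0.0029 top@z [ 0.4456 -0.3596] side@z [ 0.4425 -0.3609]
jar [ 0.5989 -0.353   0.0685] 0.0017 top@z [ 0.5985 -0.3513] side@z [ 0.5957 -0.3553]
beak [ 0.4787 -0.0597  0.0671] 0.0018 top@z [ 0.4794 -0.0597] side@z [ 0.4772 -0.0619]
tSN [0.62   0.298  0.0026] 0.0021 top@z [0.6209 0.2978] side@z [0.6187 0.2976]
tRN [0.6124 0.0906 0.0015] 0.0015 top@z [0.6128 0.0903] side@z [0.6111 0.0892]
tRW [0.4693 0.2675 0.004 ] 0.0025 top@z [0.4703 0.2665] side@z [0.4674 0.263 ]
tSW [ 0.4505  0.0936 -0.0011] 0.0019 top@z [0.4512 0.0932] side@z [0.449  0.0899]
[ 0.6304 -0.2072]
52.55094340172096 0.03868369141055202
51.5767086794682 0.043165360513803666
51.01984165802451 0.03482667733216122
56.7974248934887 0.042344813986568086
[ 0.4452 -0.3568]
22.33359452495148 0.06090798332131007
24.8566502908034 0.0525572641164352
25.28838835180254 0.06044777038163243
25.271114259530705 0.055695460786483124
[0.6202 0.2971]
83.88521115307115 0.0678768711019322
85.312969918135 0.0654524700154054
83.49460302305499 0.06802297596315023
85.19577405226174 0.06498541279261331
[0.4515 0.0914]
87.67398371622642 0.08582936251540547
86.69792357325852 0.08562493546964046
87.28565328188317 0.08509591686832628
87.186721436427 0.08503884096172422
```

```bash
cat >> h.py <<'E'
from scipy.spatial.transform import Rotation as Ro
def plan(x,y,z,yaw=None):
    o=manip.get_obs();R=Ro.from_quat(o["ee_rot"]);X=R.as_matrix()[:,0];yw=np.degrees(np.arctan2(X[1],X[0]))
    if yaw is None:yaw=yw
    dy=(yaw-yw+90)%180-90
    tz=np.degrees(np.arccos(-R.as_matrix()[2,2]))
    R2=Ro.from_rotvec([0,0,np.radians(dy)])*R
    d=R2.inv().apply(np.array([x,y,z])-o["position"])/.2
    print("clock",round(o["clock"],2),"pos",o["position"].round(4),"yaw",round(yw,1),"tilt",round(tz,2),"w",round(o["grip_width"],3),"F",o["ft_force"].round(1))
    print("turn z total",round(-dy/45,3),"rows>=",int(np.ceil(abs(dy)/7.1)),"| after turn, shift total",d.round(4),"xy rows>=",int(np.ceil(np.hypot(d[0],d[1])/.2)))
E
python3 -c "
from h import *
plan(.631,-.209,.17,53)"
```

```text
clock 0.1 pos [0.2223 0.5838 0.2306] yaw 69.2 tilt 0.07 w 1.0 F [-0.7 -0.2  1. ]
turn z total 0.359 rows>= 3 | after turn, shift total [-1.9354  4.0178  0.3055] xy rows>= 23
```

Emit:
{"name": "move_arm", "arguments": {
  "claw": [1,1,1,1,1,1,1,1],
  "dp": [
    [0,0,0],
    [0,0,0],
    [0,0,0],
    [-0.08,0.167,0.01],
    [-0.08,0.167,0.01],
    [-0.08,0.167,0.01],
    [-0.08,0.167,0.01],
    [-0.08,0.167,0.01]
  ],
  "turn": [
    [0,0,0.12],
    [0,0,0.12],
    [0,0,0.12],
    [0,0,0],
    [0,0,0],
    [0,0,0],
    [0,0,0],
    [0,0,0]
  ],
  "grip_force": 40
}}

```text
clock: 0.77
position: [0.3079, 0.4178, 0.2209]
ee_rot: [0.895, 0.446, -0.0, 0.0]
ft_force: [0.4, 0.5, 0.0]
grip_width: 1.004
```

Emit:
{"name": "move_arm", "arguments": {
  "claw": [1,1,1,1,1,1,1,1],
  "dp": [
    [-0.08,0.167,0.01],
    [-0.08,0.167,0.01],
    [-0.08,0.167,0.01],
    [-0.08,0.167,0.01],
    [-0.08,0.167,0.01],
    [-0.08,0.167,0.01],
    [-0.08,0.167,0.01],
    [-0.08,0.167,0.01]
  ],
  "turn": [
    [0,0,0],
    [0,0,0],
    [0,0,0],
    [0,0,0],
    [0,0,0],
    [0,0,0],
    [0,0,0],
    [0,0,0]
  ]
}}

```text
clock: 1.43
position: [0.4439, 0.1547, 0.2051]
ee_rot: [0.895, 0.446, 0.0, -0.0]
ft_force: [1.2, 1.4, 0.2]
grip_width: 0.999
```

```bash
python3 -c "
from h import *
plan(.631,-.209,.17,53); print(manip.get_obs()['joint_pos'])"
```

```text
clock 1.43 pos [0.4439 0.1547 0.2051] yaw 53.0 tilt 0.02 w 0.999 F [1.2 1.4 0.2]
turn z total -0.001 rows>= 1 | after turn, shift total [-0.8894  1.8413  0.1751] xy rows>= 11
[-0.76653173 -0.00683308  0.33542372  1.9065928   0.00209924  1.2414547
  0.49246477]
```

Emit:
{"name": "move_arm", "arguments": {
  "claw": [1,1,1,1,1,1,1,1],
  "dp": [
    [-0.081,0.167,0.016],
    [-0.081,0.167,0.016],
    [-0.081,0.167,0.016],
    [-0.081,0.167,0.016],
    [-0.081,0.167,0.016],
    [-0.081,0.167,0.016],
    [-0.081,0.167,0.016],
    [-0.081,0.167,0.016]
  ],
  "turn": [
    [0,0,0],
    [0,0,0],
    [0,0,0],
    [0,0,0],
    [0,0,0],
    [0,0,0],
    [0,0,0],
    [0,0,0]
  ]
}}

```text
clock: 2.1
position: [0.5793, -0.1094, 0.1793]
ee_rot: [0.895, 0.446, -0.0, -0.0]
ft_force: [0.9, 0.8, -0.6]
grip_width: 0.999
```

Emit:
{"name": "move_arm", "arguments": {
  "claw": [1,1,1,1,1],
  "dp": [
    [-0.081,0.167,0.016],
    [-0.081,0.167,0.016],
    [-0.07,0.15,0.016],
    [0,0,0.1],
    [0,0,0]
  ],
  "turn": [
    [0,0,0],
    [0,0,0],
    [0,0,0],
    [0,0,0],
    [0,0,0]
  ]
}}

```text
clock: 2.52
position: [0.6263, -0.205, 0.1461]
ee_rot: [0.896, 0.444, -0.003, -0.001]
ft_force: [-0.3, 1.1, -1.2]
grip_width: 1.005
```

```bash
python3 -c "
from h import *
import cv2
plan(.631,-.209,.022,53)
for n in ('top','side'): cv2.imwrite(f'pics/{n}1.png',cams.camera(n)[:,:,::-1])"
```

```text
clock 2.52 pos [ 0.6263 -0.205   0.1461] yaw 52.8 tilt 0.32 w 1.005 F [-0.3  1.1 -1.2]
turn z total -0.005 rows>= 1 | after turn, shift total [2.000e-04 3.360e-02 6.202e-01] xy rows>= 1
```

View pics/side1.png

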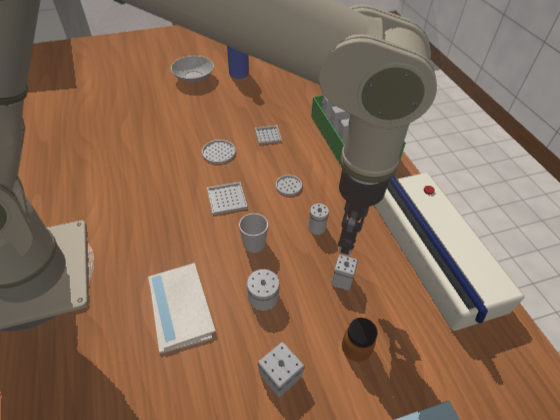

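The gripper is above the narrow square container (345,270), with the jaws across its sides. I'll descend and close.

Emit:
{"name": "move_arm", "arguments": {
  "claw": [1,1,1,1,1,1,1],
  "dp": [
    [0,0.03,0.05],
    [0,0,0.14],
    [0,0,0.14],
    [0,0,0.14],
    [0,0,0.1],
    [0,0,0.05],
    [0,0,0]
  ],
  "turn": [
    [0,0,0],
    [0,0,0],
    [0,0,0],
    [0,0,0],
    [0,0,0],
    [0,0,0],
    [0,0,0]
  ]
}}

```text
clock: 3.2
position: [0.6321, -0.2054, 0.0241]
ee_rot: [0.895, 0.446, -0.001, -0.001]
ft_force: [-0.2, 0.5, -0.6]
grip_width: 1.002
```

```bash
python3 -c "
from h import *
plan(.631,-.209,.022,53)"
```

```text
clock 3.2 pos [ 0.6321 -0.2054  0.0241] yaw 53.0 tilt 0.18 w 1.002 F [-0.2  0.5 -0.6]
turn z total 0.001 rows>= 1 | after turn, shift total [-0.0178  0.0065  0.0107] xy rows>= 1
```

Emit:
{"name": "move_arm", "arguments": {
  "claw": [1,0.3,0,0,0,0,0,0],
  "dp": [
    [-0.015,0.006,0.01],
    [0,0,0],
    [0,0,0],
    [0,0,0],
    [0,0,0],
    [0,0,0],
    [0,0,0],
    [0,0,0]
  ],
  "turn": [
    [0,0,0],
    [0,0,0],
    [0,0,0],
    [0,0,0],
    [0,0,0],
    [0,0,0],
    [0,0,0],
    [0,0,0]
  ]
}}

```text
clock: 3.87
position: [0.6328, -0.2101, 0.0251]
ee_rot: [0.895, 0.446, 0.001, 0.0]
ft_force: [-0.4, 0.2, 6.7]
grip_width: 0.462
```

Emit:
{"name": "move_arm", "arguments": {
  "claw": [0,0,0,0,0,0,0,0],
  "dp": [
    [0,0,0],
    [0,0,0],
    [0,0,0],
    [0,0,-0.05],
    [0,0,-0.15],
    [0,0,-0.2],
    [0,0,-0.2],
    [0,0,-0.1]
  ],
  "turn": [
    [0,0,0],
    [0,0,0],
    [0,0,0],
    [0,0,0],
    [0,0,0],
    [0,0,0],
    [0,0,0],
    [0,0,0]
  ]
}}

```text
clock: 4.53
position: [0.6332, -0.2109, 0.1697]
ee_rot: [0.895, 0.446, 0.002, 0.002]
ft_force: [0.6, -0.2, -0.7]
grip_width: 0.466
```

```bash
python3 -c "
from h import *
import cv2
plan(.620,.2975,.1,84.5)
for n in ('top','side'): cv2.imwrite(f'pics/{n}2.png',cams.camera(n)[:,:,::-1])"
```

```text
clock 4.53 pos [ 0.6332 -0.2109  0.1697] yaw 52.9 tilt 0.3 w 0.466 F [ 0.6 -0.2 -0.7]
turn z total -0.702 rows>= 5 | after turn, shift total [ 2.5233 -0.311   0.3521] xy rows>= 13
```

View pics/side2.png

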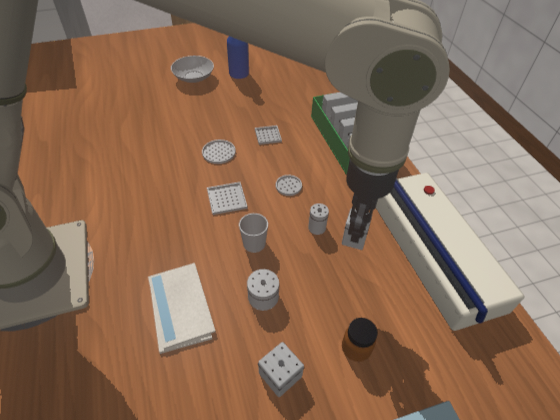

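The narrow square container is held between the fingers near (358,225). The opening of 0.466 is about 40 mm. I'll carry it over.

Emit:
{"name": "move_arm", "arguments": {
  "claw": [0,0,0,0,0,0,0,0],
  "dp": [
    [0,0,0],
    [0,0,0],
    [0,0,0],
    [0,0,0],
    [0,0,0],
    [0.1,-0.01,0],
    [0.18,-0.022,0],
    [0.18,-0.022,0]
  ],
  "turn": [
    [0,0,-0.14],
    [0,0,-0.14],
    [0,0,-0.14],
    [0,0,-0.14],
    [0,0,-0.14],
    [0,0,0],
    [0,0,0],
    [0,0,0]
  ]
}}

```text
clock: 5.3
position: [0.629, -0.1177, 0.1629]
ee_rot: [0.742, 0.671, -0.001, -0.001]
ft_force: [0.6, 0.8, -2.0]
grip_width: 0.466
```

Emit:
{"name": "move_arm", "arguments": {
  "claw": [0,0,0,0,0,0,0,0],
  "dp": [
    [0.18,-0.022,0],
    [0.18,-0.022,0],
    [0.18,-0.022,0],
    [0.18,-0.022,0],
    [0.18,-0.022,0],
    [0.18,-0.022,0],
    [0.18,-0.022,0],
    [0.18,-0.022,0]
  ],
  "turn": [
    [0,0,0],
    [0,0,0],
    [0,0,0],
    [0,0,0],
    [0,0,0],
    [0,0,0],
    [0,0,0],
    [0,0,0]
  ]
}}

```text
clock: 5.97
position: [0.6219, 0.1743, 0.1631]
ee_rot: [0.74, 0.672, -0.001, -0.0]
ft_force: [1.0, -0.8, -1.9]
grip_width: 0.466
```

Emit:
{"name": "move_arm", "arguments": {
  "claw": [0,0,0,0,0],
  "dp": [
    [0.18,-0.022,0],
    [0.18,-0.022,0.05],
    [0.15,-0.02,0.1],
    [0.1,-0.02,0.1],
    [0,0,0.05]
  ],
  "turn": [
    [0,0,0],
    [0,0,0],
    [0,0,0],
    [0,0,0],
    [0,0,0]
  ]
}}

```text
clock: 6.38
position: [0.614, 0.302, 0.0997]
ee_rot: [0.738, 0.675, -0.002, -0.002]
ft_force: [-0.5, 0.5, -2.4]
grip_width: 0.464
```

Emit:
{"name": "move_arm", "arguments": {
  "claw": [0,0],
  "dp": [
    [0,0,0],
    [0,0,0]
  ],
  "turn": [
    [0,0,0],
    [0,0,0]
  ]
}}

```text
clock: 6.55
position: [0.6177, 0.2942, 0.1031]
ee_rot: [0.741, 0.672, -0.001, 0.0]
ft_force: [0.6, -1.4, -1.1]
grip_width: 0.468
```

```bash
python3 -c "
from h import *
plan(.620,.2975,.0275,84.5)"
```

```text
clock 6.55 pos [0.6177 0.2942 0.1031] yaw 84.4 tilt 0.16 w 0.468 F [ 0.6 -1.4 -1.1]
turn z total -0.002 rows>= 1 | after turn, shift total [0.0183 0.0107 0.3777] xy rows>= 1
```

Emit:
{"name": "move_arm", "arguments": {
  "claw": [0,0,0,0,0,0],
  "dp": [
    [0.016,0.01,0.1],
    [0,0,0.12],
    [0,0,0.08],
    [0,0,0.04],
    [0,0,0],
    [0,0,0]
  ],
  "turn": [
    [0,0,0],
    [0,0,0],
    [0,0,0],
    [0,0,0],
    [0,0,0],
    [0,0,0]
  ]
}}

```text
clock: 7.05
position: [0.6213, 0.2979, 0.0374]
ee_rot: [0.741, 0.672, 0.001, 0.0]
ft_force: [-0.1, -0.7, -0.1]
grip_width: 0.467
```

```bash
python3 -c "
from h import *
import cv2
plan(.620,.2975,.0275,84.5)
for n in ('top','side'): cv2.imwrite(f'pics/{n}3.png',cv2.resize(cams.camera(n)[100:300,100:350,::-1],None,fx=3,fy=3))"
```

```text
clock 7.05 pos [0.6213 0.2979 0.0374] yaw 84.4 tilt 0.07 w 0.467 F [-0.1 -0.7 -0.1]
turn z total -0.003 rows>= 1 | after turn, shift total [-0.0027 -0.0062  0.0493] xy rows>= 1
```

View pics/side3.png

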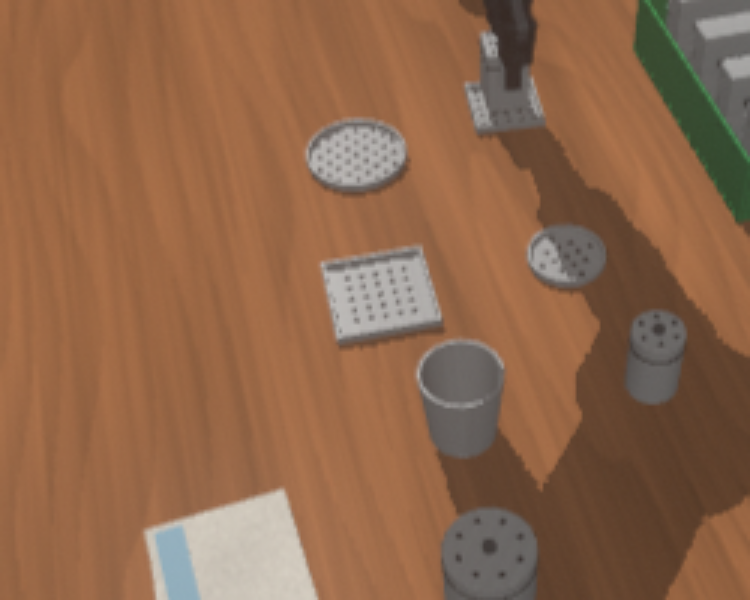

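The container is over the narrow square tray at crop (505,95), aligned, and about 8–10 mm above the tray floor. I'll lower it gently.

Emit:
{"name": "move_arm", "arguments": {
  "claw": [0,0,0,0,0],
  "dp": [
    [0,0,0.02],
    [0,0,0.02],
    [0,0,0.008],
    [0,0,0],
    [0,0,0]
  ],
  "turn": [
    [0,0,0],
    [0,0,0],
    [0,0,0],
    [0,0,0],
    [0,0,0]
  ]
}}

```text
clock: 7.57
position: [0.621, 0.2991, 0.0281]
ee_rot: [0.74, 0.672, 0.001, 0.0]
ft_force: [-3.4, -1.3, 9.1]
grip_width: 0.465
```

Emit:
{"name": "move_arm", "arguments": {
  "claw": [0.6,0.8,1,1,1,1,1,1],
  "dp": [
    [0,0,0],
    [0,0,0],
    [0,0,0],
    [0,0,0],
    [0,0,-0.1],
    [0,0,-0.2],
    [0,0,-0.2],
    [0,0,-0.2]
  ],
  "turn": [
    [0,0,0],
    [0,0,0],
    [0,0,0],
    [0,0,0],
    [0,0,0],
    [0,0,0],
    [0,0,0],
    [0,0,0]
  ]
}}

```text
clock: 8.23
position: [0.62, 0.2984, 0.1678]
ee_rot: [0.741, 0.672, -0.0, -0.0]
ft_force: [1.2, 0.5, 0.7]
grip_width: 1.001
```

```bash
python3 -c "
from h import *
import cv2
plan(.631,-.0595,.15)
cv2.imwrite(f'pics/side4.png',cv2.resize(cams.camera('side')[100:300,100:350,::-1],None,fx=3,fy=3))"
```

```text
clock 8.23 pos [0.62   0.2984 0.1678] yaw 84.4 tilt 0.05 w 1.001 F [1.2 0.5 0.7]
turn z total -0.0 rows>= 0 | after turn, shift total [-1.7759  0.228   0.09  ] xy rows>= 9
```

View pics/side4.png

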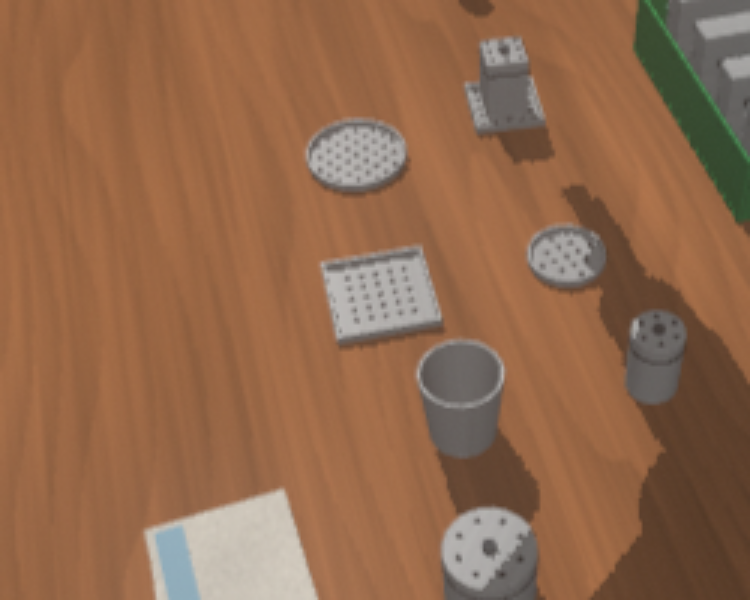

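The narrow square container stands upright in its tray at crop (505,85). The narrow round one is next.

Emit:
{"name": "move_arm", "arguments": {
  "claw": [1,1,1,1,1,1,1,1],
  "dp": [
    [-0.15,0.02,0],
    [-0.18,0.023,0],
    [-0.18,0.023,0],
    [-0.18,0.023,0],
    [-0.18,0.023,0],
    [-0.18,0.023,0],
    [-0.18,0.023,0],
    [-0.18,0.023,0.02]
  ],
  "turn": [
    [0,0,0],
    [0,0,0],
    [0,0,0],
    [0,0,0],
    [0,0,0],
    [0,0,0],
    [0,0,0],
    [0,0,0]
  ]
}}

```text
clock: 8.95
position: [0.6293, 0.0128, 0.163]
ee_rot: [0.74, 0.672, 0.001, 0.0]
ft_force: [0.5, -0.2, 0.2]
grip_width: 1.006
```

Emit:
{"name": "move_arm", "arguments": {
  "claw": [1,1,1,1,1,1],
  "dp": [
    [-0.18,0.023,0.07],
    [-0.12,0.02,0.1],
    [-0.06,0.01,0.1],
    [0,0,0],
    [0,0,0],
    [0,0,0]
  ],
  "turn": [
    [0,0,0],
    [0,0,0],
    [0,0,0],
    [0,0,0],
    [0,0,0],
    [0,0,0]
  ]
}}

```text
clock: 9.45
position: [0.6333, -0.0566, 0.1092]
ee_rot: [0.74, 0.673, 0.001, -0.0]
ft_force: [1.4, 0.6, 0.2]
grip_width: 0.998
```

```bash
python3 -c "
from h import *
plan(.631,-.0595,.022)"
```

```text
clock 9.45 pos [ 0.6333 -0.0566  0.1092] yaw 84.5 tilt 0.07 w 0.998 F [1.4 0.6 0.2]
turn z total -0.0 rows>= 0 | after turn, shift total [-0.0158 -0.0107  0.4362] xy rows>= 1
```

Emit:
{"name": "move_arm", "arguments": {
  "claw": [1,1,1,1,1,1,1,1],
  "dp": [
    [-0.014,-0.01,0.06],
    [0,0,0.14],
    [0,0,0.13],
    [0,0,0.08],
    [0,0,0.02],
    [0,0,0],
    [0,0,0],
    [0,0,0]
  ],
  "turn": [
    [0,0,0],
    [0,0,0],
    [0,0,0],
    [0,0,0],
    [0,0,0],
    [0,0,0],
    [0,0,0],
    [0,0,0]
  ]
}}

```text
clock: 10.12
position: [0.6316, -0.0605, 0.0241]
ee_rot: [0.74, 0.672, 0.001, 0.001]
ft_force: [-0.1, 0.9, 0.4]
grip_width: 0.995
```

```bash
python3 -c "
from h import *
plan(.631,-.0595,.022)"
```

```text
clock 10.12 pos [ 0.6316 -0.0605  0.0241] yaw 84.5 tilt 0.15 w 0.995 F [-0.1  0.9  0.4]
turn z total -0.0 rows>= 0 | after turn, shift total [ 0.0046 -0.0037  0.0106] xy rows>= 1
```

Emit:
{"name": "move_arm", "arguments": {
  "claw": [0.5,0,0,0,0,0,0,0],
  "dp": [
    [0,0,0],
    [0,0,0],
    [0,0,0],
    [0,0,0],
    [0,0,0],
    [0,0,0],
    [0,0,0],
    [0,0,0]
  ],
  "turn": [
    [0,0,0],
    [0,0,0],
    [0,0,0],
    [0,0,0],
    [0,0,0],
    [0,0,0],
    [0,0,0],
    [0,0,0]
  ]
}}

```text
clock: 10.78
position: [0.631, -0.0605, 0.0232]
ee_rot: [0.74, 0.672, 0.001, 0.0]
ft_force: [-1.0, 1.2, 5.5]
grip_width: 0.482
```

Emit:
{"name": "move_arm", "arguments": {
  "claw": [0,0,0,0,0,0],
  "dp": [
    [0,0,0],
    [0,0,-0.05],
    [0,0,-0.15],
    [0,0,-0.1],
    [0,0,0],
    [0,0,0]
  ],
  "turn": [
    [0,0,0],
    [0,0,0],
    [0,0,0],
    [0,0,0],
    [0,0,0],
    [0,0,0]
  ]
}}

```text
clock: 11.28
position: [0.6311, -0.0609, 0.0838]
ee_rot: [0.741, 0.672, 0.001, 0.001]
ft_force: [-0.0, 0.0, -2.3]
grip_width: 0.481
```

```bash
python3 -c "
from h import *
plan(.612,.090,.05)"
```

```text
clock 11.28 pos [ 0.6311 -0.0609  0.0838] yaw 84.4 tilt 0.12 w 0.481 F [-0.   0.  -2.3]
turn z total -0.0 rows>= 0 | after turn, shift total [ 0.7414 -0.1684  0.1688] xy rows>= 4
```

Emit:
{"name": "move_arm", "arguments": {
  "claw": [0,0,0,0,0,0,0,0],
  "dp": [
    [0.1,-0.02,0],
    [0.16,-0.037,0],
    [0.17,-0.04,0],
    [0.16,-0.037,0],
    [0.1,-0.023,0],
    [0.05,-0.011,0.07],
    [0,0,0.1],
    [0,0,0]
  ],
  "turn": [
    [0,0,0],
    [0,0,0],
    [0,0,0],
    [0,0,0],
    [0,0,0],
    [0,0,0],
    [0,0,0],
    [0,0,0]
  ]
}}

```text
clock: 11.95
position: [0.608, 0.0907, 0.0438]
ee_rot: [0.74, 0.673, -0.003, -0.002]
ft_force: [-1.1, -0.3, -2.1]
grip_width: 0.48
```

Emit:
{"name": "move_arm", "arguments": {
  "claw": [0,0],
  "dp": [
    [0,0,0],
    [0,0,0]
  ],
  "turn": [
    [0,0,0],
    [0,0,0]
  ]
}}

```text
clock: 12.12
position: [0.6114, 0.0889, 0.0487]
ee_rot: [0.741, 0.672, -0.0, 0.0]
ft_force: [0.4, -0.7, -0.8]
grip_width: 0.476
```

```bash
python3 -c "
from h import *
plan(.612,.090,.0265)"
```

```text
clock 12.12 pos [0.6114 0.0889 0.0487] yaw 84.4 tilt 0.04 w 0.476 F [ 0.4 -0.7 -0.8]
turn z total -0.0 rows>= 0 | after turn, shift total [0.0059 0.0025 0.111 ] xy rows>= 1
```

Emit:
{"name": "move_arm", "arguments": {
  "claw": [0,0,0,0,0,0,0,0],
  "dp": [
    [0.005,0.002,0.05],
    [0,0,0.03],
    [0,0,0.01],
    [0,0,0.01],
    [0,0,0.005],
    [0,0,0],
    [0,0,0],
    [0,0,0]
  ],
  "turn": [
    [0,0,0],
    [0,0,0],
    [0,0,0],
    [0,0,0],
    [0,0,0],
    [0,0,0],
    [0,0,0],
    [0,0,0]
  ]
}}

```text
clock: 12.78
position: [0.612, 0.0909, 0.0278]
ee_rot: [0.74, 0.672, 0.0, 0.0]
ft_force: [-0.2, -0.5, -1.1]
grip_width: 0.48
```

Emit:
{"name": "move_arm", "arguments": {
  "claw": [0,0,0,0],
  "dp": [
    [0,0,0.006],
    [0,0,0.006],
    [0,0,0],
    [0,0,0]
  ],
  "turn": [
    [0,0,0],
    [0,0,0],
    [0,0,0],
    [0,0,0]
  ]
}}

```text
clock: 13.12
position: [0.6122, 0.0909, 0.0261]
ee_rot: [0.741, 0.672, 0.0, -0.0]
ft_force: [-3.9, -0.7, 9.5]
grip_width: 0.484
```

Contact at 9.5 N, so I'll release, retreat and head for the wide round container.

Emit:
{"name": "move_arm", "arguments": {
  "claw": [0.6,0.8,1,1,1,1,1,1],
  "dp": [
    [0,0,0],
    [0,0,0],
    [0,0,0],
    [0,0,0],
    [0,0,-0.1],
    [0,0,-0.2],
    [0,0,-0.2],
    [0,0,-0.2]
  ],
  "turn": [
    [0,0,0],
    [0,0,0],
    [0,0,0],
    [0,0,0],
    [0,0,0],
    [0,0,0],
    [0,0,0],
    [0,0,0]
  ]
}}

```text
clock: 13.78
position: [0.6114, 0.0906, 0.1665]
ee_rot: [0.741, 0.672, -0.0, -0.0]
ft_force: [0.8, -0.1, 1.0]
grip_width: 1.002
```

```bash
python3 -c "
from h import *
import cv2
plan(.4597,-.198,.12)
cv2.imwrite(f'pics/side5.png',cv2.resize(cams.camera('side')[100:300,100:350,::-1],None,fx=3,fy=3))"
```

```text
clock 13.78 pos [0.6114 0.0906 0.1665] yaw 84.4 tilt 0.05 w 1.002 F [ 0.8 -0.1  1. ]
turn z total -0.0 rows>= 0 | after turn, shift total [-1.5095 -0.6152  0.2336] xy rows>= 9
```

View pics/side5.png

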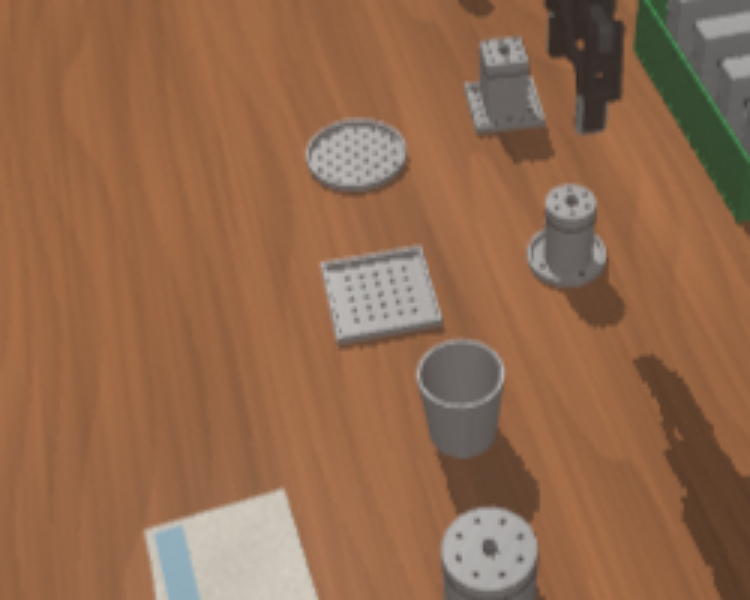

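The narrow round container stands in its tray at crop (570,235).

Emit:
{"name": "move_arm", "arguments": {
  "claw": [1,1,1,1,1,1,1,1],
  "dp": [
    [-0.12,-0.05,0],
    [-0.18,-0.073,0],
    [-0.18,-0.073,0],
    [-0.18,-0.073,0],
    [-0.18,-0.073,0],
    [-0.18,-0.073,0],
    [-0.18,-0.073,0],
    [-0.15,-0.061,0]
  ],
  "turn": [
    [0,0,0],
    [0,0,0],
    [0,0,0],
    [0,0,0],
    [0,0,0],
    [0,0,0],
    [0,0,0],
    [0,0,0]
  ]
}}

```text
clock: 14.5
position: [0.4749, -0.1698, 0.165]
ee_rot: [0.741, 0.671, 0.0, 0.0]
ft_force: [0.6, -1.4, 0.4]
grip_width: 1.003
```

Emit:
{"name": "move_arm", "arguments": {
  "claw": [1,1,1,1,1],
  "dp": [
    [-0.1,-0.04,0.05],
    [-0.06,-0.026,0.1],
    [0,0,0.08],
    [0,0,0],
    [0,0,0]
  ],
  "turn": [
    [0,0,0],
    [0,0,0],
    [0,0,0],
    [0,0,0],
    [0,0,0]
  ]
}}

```text
clock: 14.92
position: [0.4599, -0.1977, 0.1188]
ee_rot: [0.741, 0.672, -0.0, -0.001]
ft_force: [0.5, -0.4, 0.3]
grip_width: 0.999
```

```bash
python3 -c "
from h import *
plan(.4597,-.198,.022)"
```

```text
clock 14.92 pos [ 0.4599 -0.1977  0.1188] yaw 84.5 tilt 0.08 w 0.999 F [ 0.5 -0.4  0.3]
turn z total -0.0 rows>= 0 | after turn, shift total [-1.700e-03 -2.000e-04  4.839e-01] xy rows>= 1
```

Emit:
{"name": "move_arm", "arguments": {
  "claw": [1,1,1,1,1,1,1,1],
  "dp": [
    [0,0,0.08],
    [0,0,0.1],
    [0,0,0.1],
    [0,0,0.1],
    [0,0,0.07],
    [0,0,0.03],
    [0,0,0],
    [0,0,0]
  ],
  "turn": [
    [0,0,0],
    [0,0,0],
    [0,0,0],
    [0,0,0],
    [0,0,0],
    [0,0,0],
    [0,0,0],
    [0,0,0]
  ]
}}

```text
clock: 15.58
position: [0.4611, -0.1978, 0.024]
ee_rot: [0.74, 0.672, 0.0, 0.0]
ft_force: [0.3, -0.5, 0.1]
grip_width: 0.999
```

Emit:
{"name": "move_arm", "arguments": {
  "claw": [0.6,0.3,0,0,0,0,0,0],
  "dp": [
    [0,0,0],
    [0,0,0],
    [0,0,0],
    [0,0,0],
    [0,0,0],
    [0,0,0],
    [0,0,0],
    [0,0,0]
  ],
  "turn": [
    [0,0,0],
    [0,0,0],
    [0,0,0],
    [0,0,0],
    [0,0,0],
    [0,0,0],
    [0,0,0],
    [0,0,0]
  ]
}}

```text
clock: 16.25
position: [0.4612, -0.1979, 0.0245]
ee_rot: [0.74, 0.672, 0.001, 0.001]
ft_force: [-2.4, 1.2, 8.1]
grip_width: 0.738
```

Emit:
{"name": "move_arm", "arguments": {
  "claw": [0,0,0,0,0,0,0,0],
  "dp": [
    [0,0,0],
    [0,0,-0.05],
    [0,0,-0.15],
    [0,0,-0.2],
    [0,0,-0.2],
    [0,0,-0.15],
    [0,0,0],
    [0,0,0]
  ],
  "turn": [
    [0,0,0],
    [0,0,0],
    [0,0,0],
    [0,0,0],
    [0,0,0],
    [0,0,0],
    [0,0,0],
    [0,0,0]
  ]
}}

```text
clock: 16.92
position: [0.4612, -0.1982, 0.1752]
ee_rot: [0.74, 0.672, 0.002, 0.001]
ft_force: [0.3, 0.2, -3.5]
grip_width: 0.735
```

```bash
python3 -c "
from h import *
import cv2
plan(.469,.265,.05)
cv2.imwrite(f'pics/side6.png',cams.camera('side')[:,:,::-1])"
```

```text
clock 16.92 pos [ 0.4612 -0.1982  0.1752] yaw 84.5 tilt 0.24 w 0.735 F [ 0.3  0.2 -3.5]
turn z total -0.0 rows>= 0 | after turn, shift total [ 2.3086 -0.1875  0.6266] xy rows>= 12
```

View pics/side6.png

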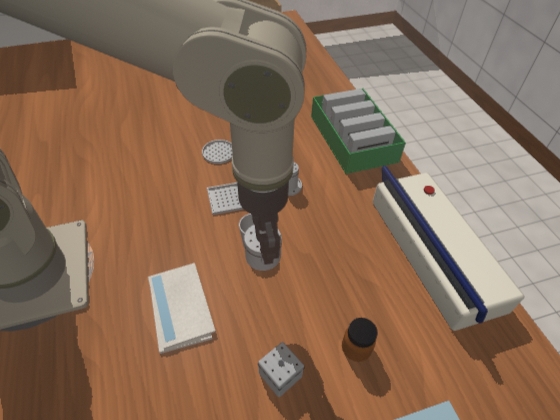

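The wide round container is held in the air at (263,245), clear of the beaker.

Emit:
{"name": "move_arm", "arguments": {
  "claw": [0,0,0,0,0,0,0,0],
  "dp": [
    [0.08,-0.006,0],
    [0.15,-0.012,0],
    [0.18,-0.015,0],
    [0.18,-0.015,0],
    [0.18,-0.015,0],
    [0.18,-0.015,0],
    [0.18,-0.015,0],
    [0.18,-0.015,0]
  ],
  "turn": [
    [0,0,0],
    [0,0,0],
    [0,0,0],
    [0,0,0],
    [0,0,0],
    [0,0,0],
    [0,0,0],
    [0,0,0]
  ]
}}

```text
clock: 17.63
position: [0.4627, 0.0663, 0.1717]
ee_rot: [0.741, 0.672, -0.001, -0.001]
ft_force: [1.2, -0.0, -1.3]
grip_width: 0.735
```

Emit:
{"name": "move_arm", "arguments": {
  "claw": [0,0,0,0,0,0,0,0],
  "dp": [
    [0.18,-0.015,0],
    [0.18,-0.015,0],
    [0.18,-0.015,0],
    [0.18,-0.015,0.05],
    [0.15,-0.012,0.12],
    [0.12,-0.01,0.15],
    [0,0,0.15],
    [0,0,0]
  ],
  "turn": [
    [0,0,0],
    [0,0,0],
    [0,0,0],
    [0,0,0],
    [0,0,0],
    [0,0,0],
    [0,0,0],
    [0,0,0]
  ]
}}

```text
clock: 18.3
position: [0.4622, 0.2624, 0.0719]
ee_rot: [0.739, 0.673, -0.006, -0.001]
ft_force: [-1.3, -1.2, -2.9]
grip_width: 0.736
```

Emit:
{"name": "move_arm", "arguments": {
  "claw": [0,0],
  "dp": [
    [0,0,0],
    [0,0,0]
  ],
  "turn": [
    [0,0,0],
    [0,0,0]
  ]
}}

```text
clock: 18.47
position: [0.4674, 0.2626, 0.0798]
ee_rot: [0.741, 0.672, -0.0, 0.0]
ft_force: [0.1, -0.2, -1.5]
grip_width: 0.737
```

```bash
python3 -c "
from h import *
plan(.469,.265,.0275)"
```

```text
clock 18.47 pos [0.4674 0.2626 0.0798] yaw 84.4 tilt 0.03 w 0.737 F [ 0.1 -0.2 -1.5]
turn z total -0.0 rows>= 0 | after turn, shift total [0.0127 0.0067 0.2616] xy rows>= 1
```

Emit:
{"name": "move_arm", "arguments": {
  "claw": [0,0,0,0,0,0,0,0],
  "dp": [
    [0.012,0.006,0.08],
    [0,0,0.08],
    [0,0,0.06],
    [0,0,0.02],
    [0,0,0.01],
    [0,0,0],
    [0,0,0],
    [0,0,0]
  ],
  "turn": [
    [0,0,0],
    [0,0,0],
    [0,0,0],
    [0,0,0],
    [0,0,0],
    [0,0,0],
    [0,0,0],
    [0,0,0]
  ]
}}

```text
clock: 19.13
position: [0.4688, 0.2662, 0.03]
ee_rot: [0.741, 0.672, 0.001, 0.0]
ft_force: [0.8, -0.6, -1.7]
grip_width: 0.736
```

```bash
python3 -c "
from h import *
import cv2
plan(.469,.265,.0275)
cv2.imwrite(f'pics/side7.png',cv2.resize(cams.camera('side')[100:300,100:350,::-1],None,fx=3,fy=3))"
```

```text
clock 19.13 pos [0.4688 0.2662 0.03  ] yaw 84.4 tilt 0.08 w 0.736 F [ 0.8 -0.6 -1.7]
turn z total -0.0 rows>= 0 | after turn, shift total [-0.0057  0.0014  0.0126] xy rows>= 1
```

View pics/side7.png

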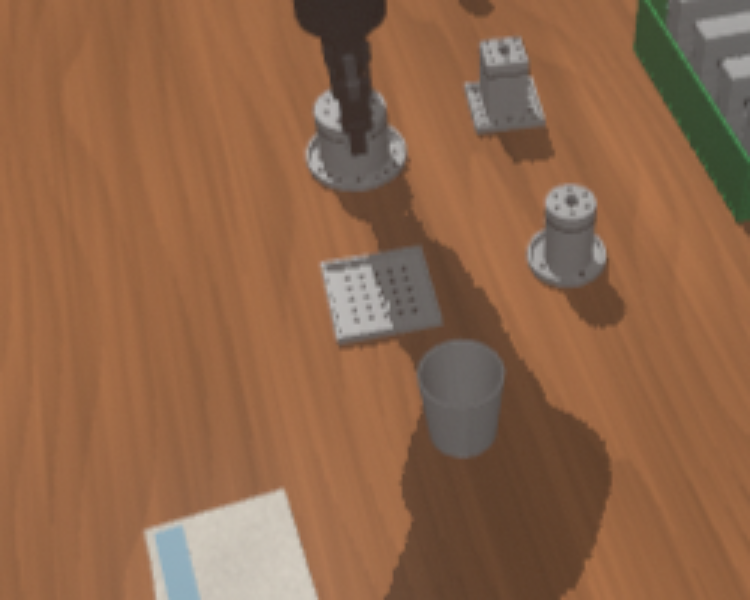

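The wide round container is centred over its tray at crop (353,145), about 2 mm up. I'll lower the last bit.

Emit:
{"name": "move_arm", "arguments": {
  "claw": [0,0,0,0,0],
  "dp": [
    [0,0,0.008],
    [0,0,0.006],
    [0,0,0],
    [0,0,0],
    [0,0,0]
  ],
  "turn": [
    [0,0,0],
    [0,0,0],
    [0,0,0],
    [0,0,0],
    [0,0,0]
  ]
}}

```text
clock: 19.6
position: [0.4686, 0.2662, 0.0275]
ee_rot: [0.74, 0.672, 0.0, -0.0]
ft_force: [-4.4, -2.2, 10.8]
grip_width: 0.737
```

Emit:
{"name": "move_arm", "arguments": {
  "claw": [0.85,1,1,1,1,1,1,1],
  "dp": [
    [0,0,0],
    [0,0,0],
    [0,0,0],
    [0,0,0],
    [0,0,-0.1],
    [0,0,-0.2],
    [0,0,-0.2],
    [0,0,-0.2]
  ],
  "turn": [
    [0,0,0],
    [0,0,0],
    [0,0,0],
    [0,0,0],
    [0,0,0],
    [0,0,0],
    [0,0,0],
    [0,0,0]
  ]
}}

```text
clock: 20.27
position: [0.4679, 0.2655, 0.1678]
ee_rot: [0.741, 0.672, -0.0, 0.0]
ft_force: [-0.1, 0.8, 0.4]
grip_width: 1.002
```

Emit:
{"name": "move_arm", "arguments": {
  "claw": [1,1,1,1,1,1,1,1],
  "dp": [
    [0,0,0],
    [0,0,0],
    [0,0,0],
    [0,0,0],
    [0,0,0],
    [0,0,0],
    [0,0,0],
    [0,0,0]
  ],
  "turn": [
    [0,0,0.15],
    [0,0,0.15],
    [0,0,0.15],
    [0,0,0.15],
    [0,0,0.15],
    [0,0,0.15],
    [0,0,0.15],
    [0,0,0.15]
  ]
}}

```text
clock: 20.93
position: [0.4683, 0.2659, 0.1662]
ee_rot: [0.966, 0.26, -0.0, -0.0]
ft_force: [-0.2, 0.4, 0.4]
grip_width: 0.999
```

```bash
python3 -c "
from h import *
plan(.4443,-.359,.12,24.5)"
```

```text
clock 20.93 pos [0.4683 0.2659 0.1662] yaw 30.1 tilt 0.0 w 0.999 F [-0.2  0.4  0.4]
turn z total 0.125 rows>= 1 | after turn, shift total [-1.4046  2.7934  0.231 ] xy rows>= 16
```

Emit:
{"name": "move_arm", "arguments": {
  "claw": [1,1,1,1,1,1,1,1],
  "dp": [
    [0,0,0],
    [-0.06,0.12,0],
    [-0.085,0.169,0],
    [-0.085,0.169,0],
    [-0.085,0.169,0],
    [-0.085,0.169,0],
    [-0.085,0.169,0],
    [-0.085,0.169,0]
  ],
  "turn": [
    [0,0,0.125],
    [0,0,0],
    [0,0,0],
    [0,0,0],
    [0,0,0],
    [0,0,0],
    [0,0,0],
    [0,0,0]
  ]
}}

```text
clock: 21.6
position: [0.4597, 0.0104, 0.1664]
ee_rot: [0.977, 0.215, 0.0, -0.0]
ft_force: [1.2, 0.2, 0.4]
grip_width: 0.999
```

Emit:
{"name": "move_arm", "arguments": {
  "claw": [1,1,1,1,1,1,1,1],
  "dp": [
    [-0.085,0.169,0],
    [-0.085,0.169,0],
    [-0.085,0.169,0],
    [-0.085,0.169,0],
    [-0.085,0.169,0],
    [-0.085,0.169,0],
    [-0.085,0.169,0],
    [-0.085,0.169,0]
  ],
  "turn": [
    [0,0,0],
    [0,0,0],
    [0,0,0],
    [0,0,0],
    [0,0,0],
    [0,0,0],
    [0,0,0],
    [0,0,0]
  ]
}}

```text
clock: 22.27
position: [0.45, -0.292, 0.1665]
ee_rot: [0.977, 0.215, 0.0, 0.0]
ft_force: [1.2, 0.2, 0.3]
grip_width: 0.996
```

```bash
python3 -c "
from h import *
plan(.4443,-.359,.12,24.5)"
```

```text
clock 22.27 pos [ 0.45   -0.292   0.1665] yaw 24.9 tilt 0.05 w 0.996 F [1.2 0.2 0.3]
turn z total 0.008 rows>= 1 | after turn, shift total [-0.1649  0.2928  0.2323] xy rows>= 2
```

Emit:
{"name": "move_arm", "arguments": {
  "claw": [1,1,1,1,1],
  "dp": [
    [-0.08,0.15,0.03],
    [-0.05,0.1,0.1],
    [-0.02,0.04,0.1],
    [0,0,0],
    [0,0,0]
  ],
  "turn": [
    [0,0,0.005],
    [0,0,0],
    [0,0,0],
    [0,0,0],
    [0,0,0]
  ]
}}

```text
clock: 22.68
position: [0.4464, -0.3555, 0.1195]
ee_rot: [0.977, 0.212, -0.001, -0.001]
ft_force: [0.5, 0.1, 1.1]
grip_width: 1.003
```

```bash
python3 -c "
from h import *
import cv2
plan(.4443,-.359,.022,24.5)
cv2.imwrite(f'pics/side8.png',cams.camera('side')[:,:,::-1])"
```

```text
clock 22.68 pos [ 0.4464 -0.3555  0.1195] yaw 24.5 tilt 0.14 w 1.003 F [0.5 0.1 1.1]
turn z total 0.001 rows>= 1 | after turn, shift total [-0.0157  0.0121  0.4876] xy rows>= 1
```

View pics/side8.png

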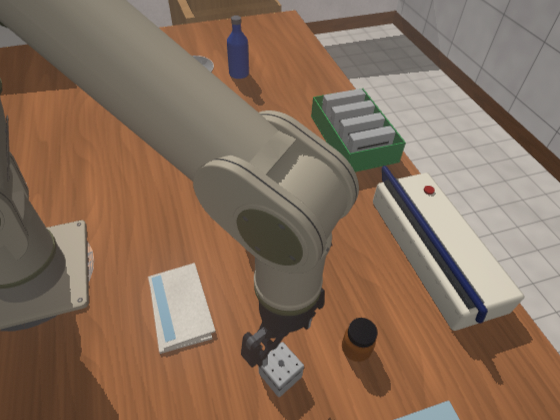

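The jaws straddle the wide square container at (282,368), well away from the jar at (360,340). I'll descend and close.

Emit:
{"name": "move_arm", "arguments": {
  "claw": [1,1,1,1,1,1,1,1],
  "dp": [
    [-0.014,0.011,0.08],
    [0,0,0.1],
    [0,0,0.1],
    [0,0,0.1],
    [0,0,0.07],
    [0,0,0.03],
    [0,0,0],
    [0,0,0]
  ],
  "turn": [
    [0,0,0],
    [0,0,0],
    [0,0,0],
    [0,0,0],
    [0,0,0],
    [0,0,0],
    [0,0,0],
    [0,0,0]
  ]
}}

```text
clock: 23.4
position: [0.4462, -0.3588, 0.0252]
ee_rot: [0.977, 0.213, 0.0, 0.0]
ft_force: [-0.3, -0.7, 0.8]
grip_width: 1.0
```

Emit:
{"name": "move_arm", "arguments": {
  "claw": [0.6,0.3,0,0,0,0,0,0],
  "dp": [
    [0,0,0],
    [0,0,0],
    [0,0,0],
    [0,0,0],
    [0,0,0],
    [0,0,0],
    [0,0,0],
    [0,0,0]
  ],
  "turn": [
    [0,0,0],
    [0,0,0],
    [0,0,0],
    [0,0,0],
    [0,0,0],
    [0,0,0],
    [0,0,0],
    [0,0,0]
  ]
}}

```text
clock: 24.07
position: [0.4461, -0.3592, 0.0254]
ee_rot: [0.977, 0.213, 0.001, 0.0]
ft_force: [-1.6, 1.3, 8.9]
grip_width: 0.67
```

Emit:
{"name": "move_arm", "arguments": {
  "claw": [0,0,0,0,0,0,0,0],
  "dp": [
    [0,0,0],
    [0,0,-0.05],
    [0,0,-0.15],
    [0,0,-0.2],
    [0,0,-0.2],
    [0,0,-0.15],
    [0,0,0],
    [0,0,0]
  ],
  "turn": [
    [0,0,0],
    [0,0,0],
    [0,0,0],
    [0,0,0],
    [0,0,0],
    [0,0,0],
    [0,0,0],
    [0,0,0]
  ]
}}

```text
clock: 24.73
position: [0.4462, -0.3591, 0.176]
ee_rot: [0.977, 0.213, 0.001, 0.001]
ft_force: [-0.6, -0.0, -3.9]
grip_width: 0.671
```

```bash
python3 -c "
from h import *
import cv2
plan(.450,.092,.05,-2.8)
cv2.imwrite(f'pics/side9.png',cams.camera('side')[:,:,::-1])"
```

```text
clock 24.73 pos [ 0.4462 -0.3591  0.176 ] yaw 24.6 tilt 0.18 w 0.671 F [-0.6 -0.  -3.9]
turn z total 0.609 rows>= 4 | after turn, shift total [-0.0926 -2.2547  0.6253] xy rows>= 12
```

View pics/side9.png

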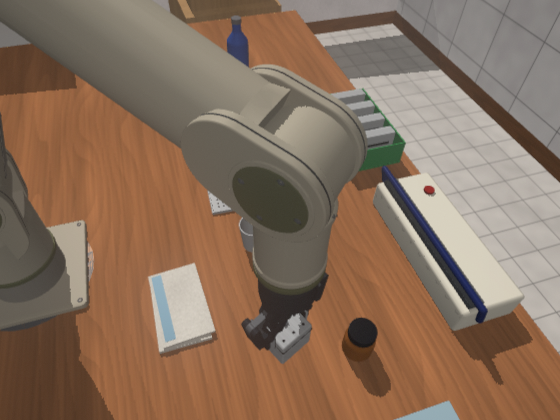

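The wide square container is held at (290,337). I'll turn it and carry it to its tray.

Emit:
{"name": "move_arm", "arguments": {
  "claw": [0,0,0,0,0,0,0,0],
  "dp": [
    [0,0,0],
    [0,0,0],
    [0,0,0],
    [0,0,0],
    [0,0,0],
    [-0.003,-0.09,0],
    [-0.006,-0.16,0],
    [-0.007,-0.18,0]
  ],
  "turn": [
    [0,0,0.122],
    [0,0,0.122],
    [0,0,0.122],
    [0,0,0.122],
    [0,0,0.122],
    [0,0,0],
    [0,0,0],
    [0,0,0]
  ]
}}

```text
clock: 25.45
position: [0.4449, -0.2726, 0.1723]
ee_rot: [1.0, -0.026, -0.002, 0.0]
ft_force: [1.1, 1.0, -1.8]
grip_width: 0.674
```

Emit:
{"name": "move_arm", "arguments": {
  "claw": [0,0,0,0,0,0,0,0],
  "dp": [
    [-0.007,-0.18,0],
    [-0.007,-0.18,0],
    [-0.007,-0.18,0],
    [-0.007,-0.18,0],
    [-0.007,-0.18,0],
    [-0.007,-0.18,0],
    [-0.007,-0.18,0],
    [-0.007,-0.18,0]
  ],
  "turn": [
    [0,0,0],
    [0,0,0],
    [0,0,0],
    [0,0,0],
    [0,0,0],
    [0,0,0],
    [0,0,0],
    [0,0,0]
  ]
}}

```text
clock: 26.12
position: [0.4481, 0.0172, 0.1728]
ee_rot: [1.0, -0.025, -0.001, 0.0]
ft_force: [1.1, 0.3, -2.8]
grip_width: 0.671
```

```bash
python3 -c "
from h import *
plan(.450,.092,.08,-2.8)"
```

```text
clock 26.12 pos [0.4481 0.0172 0.1728] yaw -2.8 tilt 0.15 w 0.671 F [ 1.1  0.3 -2.8]
turn z total -0.001 rows>= 1 | after turn, shift total [-0.0078 -0.3741  0.4639] xy rows>= 2
```

Emit:
{"name": "move_arm", "arguments": {
  "claw": [0,0,0,0,0,0,0,0],
  "dp": [
    [-0.005,-0.17,0],
    [-0.004,-0.12,0.05],
    [0,-0.06,0.1],
    [0,0,0.15],
    [0,0,0.15],
    [0,0,0],
    [0,0,0],
    [0,0,0]
  ],
  "turn": [
    [0,0,0],
    [0,0,0],
    [0,0,0],
    [0,0,0],
    [0,0,0],
    [0,0,0],
    [0,0,0],
    [0,0,0]
  ]
}}

```text
clock: 26.78
position: [0.4516, 0.0852, 0.085]
ee_rot: [1.0, -0.025, -0.0, 0.0]
ft_force: [-0.0, 0.6, -1.8]
grip_width: 0.676
```

```bash
python3 -c "
from h import *
plan(.450,.092,.0285,-2.8)"
```

```text
clock 26.78 pos [0.4516 0.0852 0.085 ] yaw -2.9 tilt 0.02 w 0.676 F [-0.   0.6 -1.8]
turn z total -0.002 rows>= 1 | after turn, shift total [-0.0096 -0.0335  0.2824] xy rows>= 1
```

Emit:
{"name": "move_arm", "arguments": {
  "claw": [0,0,0,0,0,0,0,0],
  "dp": [
    [-0.008,-0.032,0.08],
    [0,0,0.1],
    [0,0,0.06],
    [0,0,0.02],
    [0,0,0.01],
    [0,0,0],
    [0,0,0],
    [0,0,0]
  ],
  "turn": [
    [0,0,0],
    [0,0,0],
    [0,0,0],
    [0,0,0],
    [0,0,0],
    [0,0,0],
    [0,0,0],
    [0,0,0]
  ]
}}

```text
clock: 27.45
position: [0.4509, 0.0923, 0.0313]
ee_rot: [1.0, -0.025, 0.001, -0.001]
ft_force: [-0.2, -0.8, -3.2]
grip_width: 0.672
```

```bash
python3 -c "
from h import *
import cv2
plan(.450,.092,.0285,-2.8)
cv2.imwrite(f'pics/side10.png',cv2.resize(cams.camera('side')[100:300,100:350,::-1],None,fx=3,fy=3))"
```

```text
clock 27.45 pos [0.4509 0.0923 0.0313] yaw -2.8 tilt 0.1 w 0.672 F [-0.2 -0.8 -3.2]
turn z total -0.001 rows>= 1 | after turn, shift total [-0.0043  0.0016  0.0141] xy rows>= 1
```

View pics/side10.png

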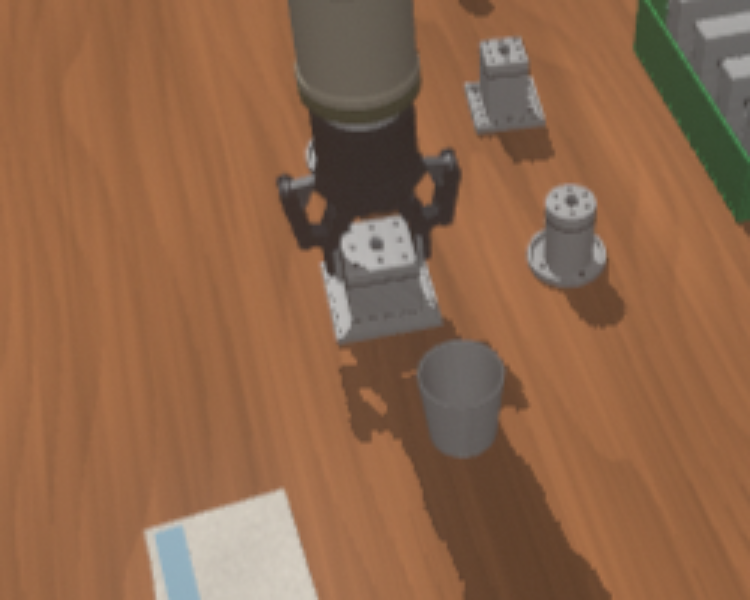

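The container is square over its tray at crop (380,285), with about 3 mm left to go.

Emit:
{"name": "move_arm", "arguments": {
  "claw": [0,0,0,0,0],
  "dp": [
    [0,0,0.008],
    [0,0,0.008],
    [0,0,0],
    [0,0,0],
    [0,0,0]
  ],
  "turn": [
    [0,0,0],
    [0,0,0],
    [0,0,0],
    [0,0,0],
    [0,0,0]
  ]
}}

```text
clock: 27.92
position: [0.4506, 0.0923, 0.0283]
ee_rot: [1.0, -0.025, 0.0, -0.001]
ft_force: [-8.4, -1.9, 19.4]
grip_width: 0.674
```

Contact at 19 N. I'll release, retreat straight up, and move off to the side so the cameras can see.

Emit:
{"name": "move_arm", "arguments": {
  "claw": [0.8,1,1,1,1,1,1,1],
  "dp": [
    [0,0,-0.005],
    [0,0,0],
    [0,0,0],
    [0,0,0],
    [0,0,-0.1],
    [0,0,-0.2],
    [0,0,-0.2],
    [0,0,-0.2]
  ],
  "turn": [
    [0,0,0],
    [0,0,0],
    [0,0,0],
    [0,0,0],
    [0,0,0],
    [0,0,0],
    [0,0,0],
    [0,0,0]
  ]
}}

```text
clock: 28.58
position: [0.4497, 0.0914, 0.1696]
ee_rot: [1.0, -0.025, -0.0, 0.0]
ft_force: [0.2, 1.0, -0.7]
grip_width: 0.999
```

Emit:
{"name": "move_arm", "arguments": {
  "claw": [1,1,1,1,1,1,1,1],
  "dp": [
    [0,0.1,-0.1],
    [0,0.18,-0.02],
    [0,0.18,0],
    [0,0.18,0],
    [0,0.18,0],
    [0,0.18,0],
    [0,0.18,0],
    [0,0.18,0]
  ],
  "turn": [
    [0,0,0],
    [0,0,0],
    [0,0,0],
    [0,0,0],
    [0,0,0],
    [0,0,0],
    [0,0,0],
    [0,0,0]
  ]
}}

```text
clock: 29.25
position: [0.4362, -0.1814, 0.1922]
ee_rot: [1.0, -0.025, 0.0, -0.0]
ft_force: [1.0, 0.5, 0.1]
grip_width: 0.997
```

Emit:
{"name": "move_arm", "arguments": {
  "claw": [1,1,1,1,1,1,1,1],
  "dp": [
    [0,0.18,0],
    [0,0.18,0],
    [0,0.18,0],
    [0,0.1,0],
    [0,0,0],
    [0,0,0],
    [0,0,0],
    [0,0,0]
  ],
  "turn": [
    [0,0,0],
    [0,0,0],
    [0,0,0],
    [0,0,0],
    [0,0,0],
    [0,0,0],
    [0,0,0],
    [0,0,0]
  ]
}}

```text
clock: 29.92
position: [0.4307, -0.3062, 0.1919]
ee_rot: [1.0, -0.024, 0.0, -0.0]
ft_force: [0.8, -0.4, 0.8]
grip_width: 1.0
```

```bash
python3 -c "
from h import *
import cv2
plan(.45,-.36,.2)
for n in('top','side'):
  a=cams.camera(n)[:,:,::-1]; cv2.imwrite(f'pics/{n}11.png',a)
t=cv2.imread('pics/top11.png');s=cv2.imread('pics/side11.png')
cv2.imwrite('pics/tE.png',cv2.resize(t[145:255,140:260],None,fx=5,fy=5,interpolation=2))
cv2.imwrite('pics/sE.png',cv2.resize(s[100:220,190:310],None,fx=5,fy=5,interpolation=2))"
```

```text
clock 29.92 pos [ 0.4307 -0.3062  0.1919] yaw -2.7 tilt 0.05 w 1.0 F [ 0.8 -0.4  0.8]
turn z total -0.0 rows>= 0 | after turn, shift total [ 0.109   0.264  -0.0407] xy rows>= 2
```

View pics/top11.png

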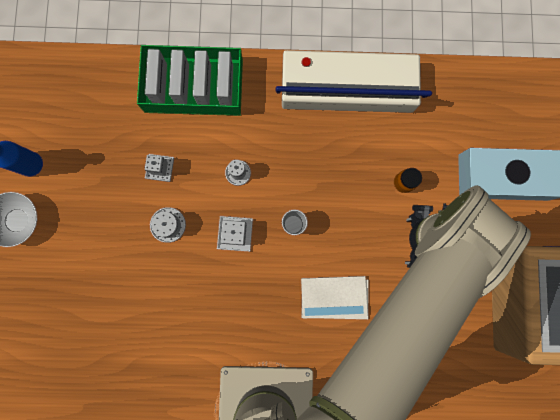

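View pics/tE.png

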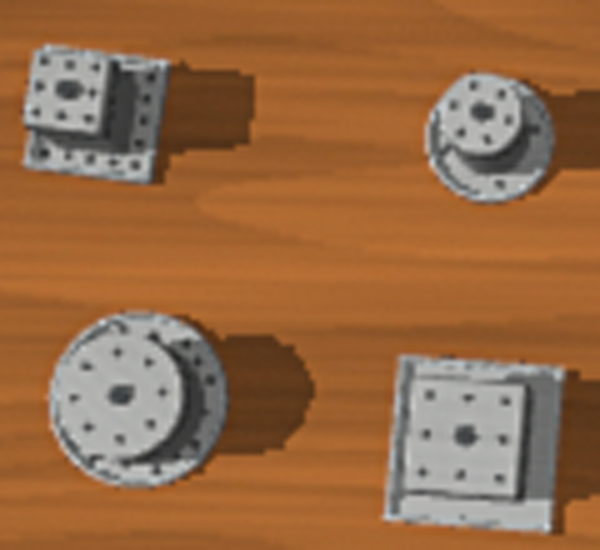

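View pics/sE.png

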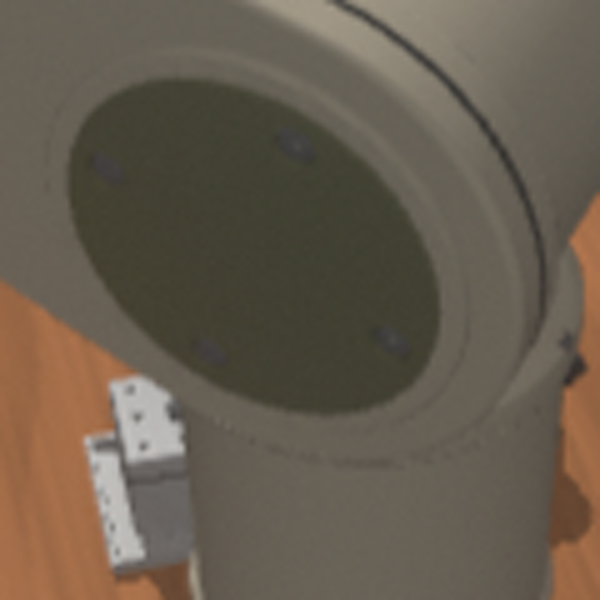

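All four containers stand in their trays in the top view; the lid buttons are at tE (68,90), (482,111), (122,394) and (466,435). The arm blocks the side view, so I'll compute from the top view first.

```bash
python3 - <<'E'
from h import *
f=lambda p:(140+p[0]/5-.4,145+p[1]/5-.4)
T=dict(SN=((68,90),.07,(.620,.2975)),RN=((482,111),.07,(.612,.09)),RW=((122,394),.062,(.469,.265)),SW=((466,435),.062,(.450,.092)))
for k,(p,z,t) in T.items():
    q=at("top",f(p),z)[:2];print(k,q.round(4),((q-t)*1000).round(1))
plan(.35,.5,.22)
E
```

```text
SN [0.619  0.2961] [-1.  -1.4]
RN [0.6142 0.0888] [ 2.2 -1.2]
RW [0.4678 0.2624] [-1.2 -2.6]
SW [0.4519 0.0912] [ 1.9 -0.8]
clock 30.02 pos [ 0.4308 -0.3063  0.1921] yaw -2.7 tilt 0.06 w 1.002 F [ 0.1 -0.7  0.8]
turn z total -0.0 rows>= 0 | after turn, shift total [-0.5956 -4.0077 -0.1359] xy rows>= 21
```

All four are within about 3 mm of centre. I'll swing the arm back to its starting side, high above everything, for the side-view check.

Emit:
{"name": "move_arm", "arguments": {
  "claw": [1,1,1,1,1,1,1,1],
  "dp": [
    [0,-0.1,-0.1],
    [0,-0.18,-0.1],
    [0,-0.18,0],
    [0,-0.18,0],
    [0,-0.18,0],
    [0,-0.18,0],
    [0,-0.18,0],
    [0,-0.18,0]
  ],
  "turn": [
    [0,0,0],
    [0,0,0],
    [0,0,0],
    [0,0,0],
    [0,0,0],
    [0,0,0],
    [0,0,0],
    [0,0,0]
  ]
}}

```text
clock: 30.68
position: [0.4434, -0.0333, 0.2326]
ee_rot: [1.0, -0.024, 0.001, -0.001]
ft_force: [1.3, -1.3, -0.9]
grip_width: 1.0
```

Emit:
{"name": "move_arm", "arguments": {
  "claw": [1,1,1,1,1,1,1,1],
  "dp": [
    [0,-0.18,0],
    [0,-0.18,0],
    [0,-0.18,0],
    [0,-0.18,0],
    [0,-0.18,0],
    [0,-0.18,0],
    [-0.06,-0.17,0],
    [-0.06,-0.17,0]
  ],
  "turn": [
    [0,0,0],
    [0,0,0],
    [0,0,0],
    [0,0,0],
    [0,0,0],
    [0,0,0],
    [0,0,0],
    [0,0,0]
  ]
}}

```text
clock: 31.35
position: [0.433, 0.2512, 0.2322]
ee_rot: [1.0, -0.024, 0.0, -0.0]
ft_force: [0.8, 0.4, -0.4]
grip_width: 1.001
```

Emit:
{"name": "move_arm", "arguments": {
  "claw": [1,1,1,1,1,1,1,1],
  "dp": [
    [-0.06,-0.17,0],
    [-0.06,-0.17,0],
    [-0.06,-0.17,0],
    [-0.06,-0.17,0],
    [-0.06,-0.17,0],
    [-0.06,-0.17,0],
    [0,0,0],
    [0,0,0]
  ],
  "turn": [
    [0,0,0],
    [0,0,0],
    [0,0,0],
    [0,0,0],
    [0,0,0],
    [0,0,0],
    [0,0,0],
    [0,0,0]
  ]
}}

```text
clock: 32.02
position: [0.3698, 0.4586, 0.2317]
ee_rot: [1.0, -0.022, -0.0, 0.0]
ft_force: [0.1, -0.7, -0.2]
grip_width: 1.002
```

```bash
python3 -c "
from h import *
import cv2
plan(.35,.5,.22)
a=cams.camera('side')[:,:,::-1]
cv2.imwrite('pics/side12.png',a)
cv2.imwrite('pics/sF.png',cv2.resize(a[100:220,190:310],None,fx=5,fy=5,interpolation=2))"
```

```text
clock 32.02 pos [0.3698 0.4586 0.2317] yaw -2.5 tilt 0.03 w 1.002 F [ 0.1 -0.7 -0.2]
turn z total -0.0 rows>= 0 | after turn, shift total [-0.108  -0.2023  0.0585] xy rows>= 2
```

View pics/side12.png

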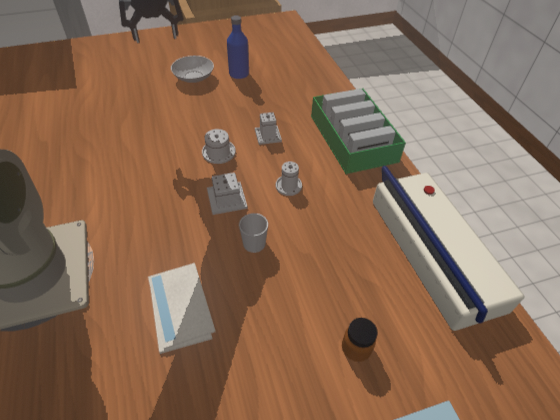

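View pics/sF.png

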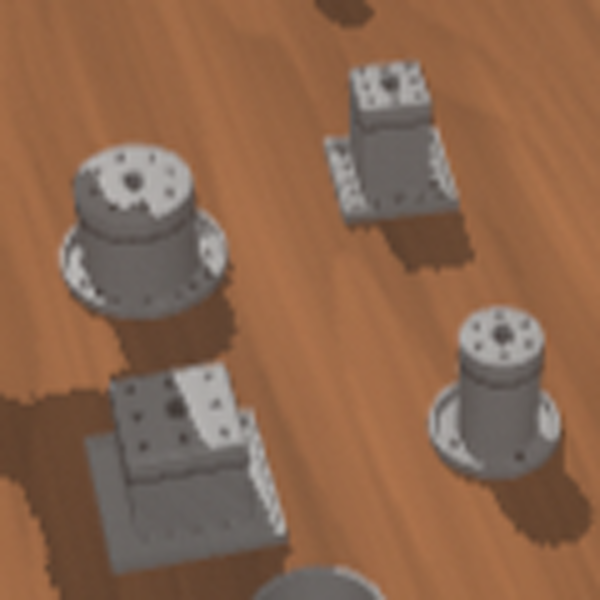

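All four stand upright and flat in their trays, with lid buttons at sF (390,83), (503,334), (134,181) and (178,406). The jar and beaker haven't moved. I'll do a quick two-view height check before handing in.

```bash
python3 - <<'E'
from h import *
f=lambda p:(140+p[0]/5-.4,145+p[1]/5-.4)
g=lambda p:(190+p[0]/5-.4,100+p[1]/5-.4)
T=dict(SN=((68,90),(390,83),(.620,.2975)),RN=((482,111),(503,334),(.612,.09)),RW=((122,394),(134,181),(.469,.265)),SW=((466,435),(178,406),(.450,.092)))
for k,(a,b,t) in T.items():
    q,e=tri(f(a),g(b));print(k,q.round(4),((q[:2]-t)*1000).round(1),round(e,4))
print(manip.hand_in())
E
```

```text
SN [0.6187 0.297  0.0671] [-1.3 -0.5] 0.0017
RN [0.6138 0.0892 0.0672] [ 1.8 -0.8] 0.0019
RW [0.4671 0.2629 0.0601] [-1.9 -2.1] 0.0016
SW [0.4512 0.0913 0.062 ] [ 1.2 -0.7] 0.0014
the job is handed in; nothing more can be done
None
```

All four containers are loaded and the job is handed in at about 32 s of the 112 s allowed. `hand_in` gives no verdict, so these results rest on my own checks.

- **Position:** the final two-view check put every container's centre within about 3 mm of its tray's centre; the limit is 13 mm.
- **Height:** the lid buttons measured 60–67 mm up. That is 0–3 mm below the 62 and 70 mm expected for containers flat on the tray floors, and the first measurements before moving read low by a similar amount.
- **Uprightness and alignment:** by eye in both views, the containers stand upright and the square ones are in line with their trays. I didn't measure these angles after release.
- **Bystanders:** the jar and beaker looked to be in their starting places in the last pictures.
- **Forces:** the highest wrist reading I saw was about 21 N, when setting down the wide square container.
- **Disagreement:** the two cameras consistently differed by 2–3 mm, in line with their stated calibration, so I used averages.

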